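Set the depth screw of a vial sampling stand, then cam the vial up and hold it

TASK

Get the vial in the sampling stand ready for drawing: with the lever still down, turn the knob on top of the stand until the pointer of the head sits level with the long line on the scale, then let go of the knob. Next take the cam lever by its grip, swing it up to the very top of the cam's lift, where the lever stands straight up and the vial is pressed into the sprung sealing cup, and finish still holding it there, because the return spring throws the lever down when it is let go. Leave the other things on the bench where they are.

Things in the scene. Friction and masses are not known exactly. Their poses are not given: they have to be found in the camera images.
- stand: Vial sampling stand, fixed to the bench: aluminium base plate 172 x 172 mm with a cam box in the middle, a column 0.21 m high behind it and a bearing block at its right. Origin: at bench height under the vial's axis; +x from its front to the column at the back, +y to the left (scale), z up; turned by up to 0.3 rad. A tall chromatograph stands to its right (world y below -0.35, x beyond 0.46).
- knob (a joint): Depth-screw knob: angle in rad, 0 to 3.8, growing clockwise as seen from above. 1 rad clockwise lowers the head (with pointer and sealing cup) by 5 mm; anticlockwise raises it. The screw is stiff (about 0.06 N m) and stays where it is left.
- knob_grip (a point): Centre of the grip of the knob on top of the column: a black upright round knob, 31 mm in diameter; its gripping part is 20 mm tall (10 mm above and below this point). Vertical axis, on stand x = 62 mm, y = 0, z = 230 mm. The bridge plate beneath it is 18 mm below this point. Nothing stands above it.
- pointer (a point): Tip of the pointer: a slim dark steel needle that points left (stand +y) from the head, in front of the white scale plate. It moves straight up and down with the head. At the start it stands 7 to 12 mm above the long line.
- mark (a point): Right on the long line (32 mm long, 1.6 mm thick; the other lines of the scale are 8 mm short ticks 5 mm apart) of the white scale plate, level with which the pointer shall be. It is fixed to the stand at z = 169 mm.
- cam (a joint): Cam shaft with the lever: angle in rad, 0 (at rest on its stop: the lever points to the front of the stand, 20 degrees below level) to 2.5, growing as the lever's end goes up and over to the back. The cam's lift is greatest at 1.92, where the lever points straight up (vial 12 mm above rest); past it the lift falls again. A return spring always drives it back to 0: about 2 N at the grip at rest and 4 N at the top.
- lever: The cam shaft with the eccentric disc, the lever rod (steel, 9 mm thick, 100 mm long) and its grip; the origin lies on the shaft's axis over the stand's origin, 70.5 mm above the bench.
- grip_center (a point): Centre of the lever's grip: a grey round sleeve, 20 mm in diameter and 42 mm long, level and along stand y, that stands out to the right (stand -y) from the end of the lever and turns freely on its own axle, as on a crank. It runs on a circle of 100 mm radius about cam_axis in an upright plane along stand x; at rest it is 36 mm above the bench. It can be pinched from above by fingers that close along stand x; it then rolls on its axle while the lever swings.
- cam_axis (a point): Point on the axis of the cam shaft in the plane in which the grip's centre runs: stand x = 0, y = -139 mm, z = 70.5 mm. The axis is level, along stand y.
- vial: 2 ml glass sample vial with a screw cap, 12 mm in diameter and 32 mm tall, loose, standing upright 14 mm deep in the socket of the lift table. The origin is the centre of its underside.
- socket (a point): Centre of the socket's floor in the lift table, which the cam raises; at rest 108 mm above the bench.
- seal (a joint): Sprung white sealing cup, 18 mm in diameter, under the arm of the head, right above the vial: how far the vial has pushed it up into the head, in m, 0 (hanging free) to 0.0065. With the pointer on the line and the lever at the top of its lift it reads about 0.003.
- vial_block: Bystander: low aluminium block full of small vials, 48 x 112 x 38 mm, left of the stand. Origin: centre of its underside.
- sticky_pad: Bystander: block of yellow sticky notes, 72 x 50 x 13 mm, left in front of the stand. Origin: centre of its underside.
- spanner_1: Bystander: flat steel spanner, 133 mm long, 4 mm thick, in front of the stand, left of the lever. Origin: centre of its underside.
- timer: Bystander: white bench timer, 31 x 64 x 58 mm, right behind the stand's bearing block. Origin: centre of its underside.

How it is judged:
By the outcome, as a careful person would: the job done as asked, in the order asked, and still so for the second after the job is handed in, while the arm keeps its last pose, push and grip.
It also fails if it takes over 67 s, if anything falls off the work surface, if the arm or the gripper's body presses on something with over 40 N, if the wrist force passes 120 N, or if a joint passes its speed limit or range.

ROBOT

A 6-joint arm with a two-finger parallel gripper is mounted at the origin on a cart in front of the work surface, level with it; the furniture and walls round the work are solid. World frame = base frame: x ahead of the robot, y to its left, z up, the work surface at z = 0. Lengths are in m, angles in rad, forces in N, time in s.
With the tool pointing down it reaches from about 0.35 to 0.975 m from the base axis. Payload 4.9 kg.
Tool frame: the origin (TCP) lies at the very end of the fingers, on their centre line; the grasp point (between the pads) lies 19 mm behind it; z points along the fingers, y is the line along which they close (so a half turn about z gives the same grasp; the last joint's range is limited). The gripper opens to 85 mm and grips with 20 to 120 N. Pads are 22 mm wide; open, the fingers measure 114 mm over their backs; the gripper's body (76 mm by 85 mm) begins 54 mm behind the grasp point. The pads swing forward as they close: fully open they stand 13 mm farther back than shut.
Start: joints at [1.128, 0.053, 1.613, -0, 1.476, -0.119], TCP at [0.199, 0.593, 0.231] pointing down, gripper open.
Joint ranges: [-3.01, 3.01], [-1.01, 2.22], [0.06, 2.58], [-1.02, 4.17], [0.09, 2.62], [-3.14, 3.14]. Speed limits (rad/s): [2.57, 2.57, 3.14, 3.14, 3.14, 3.14].

INTERFACE

Orientations are given as a unit quaternion [w, x, y, z].
In Python, from plant import manip gives the robot as it stands.
- The arm moves only by the tool play_rows, never from a script. Its argument "series" is a list that holds one entry, the list of rows, each a list of 7 numbers: the shift along the world's x, y, z in m, then the turn, a rotation vector about the world's x, y, z in degrees, then the opening, from 0 (shut) to 1 (fully open). In form: [[[dx, dy, dz, rx, ry, rz, grip], ...]]. A call has 1 to 10 rows; each row shifts and turns the commanded pose from where the row before left it; what a row does not reach is not made up. A row lasts 1/10 s, in which the tool goes at most 50 mm and 8.59 degrees, less where a joint would pass 70% of its speed; a pose out of reach is approached as far as the arm can. A call with a gripper value outside its range is refused whole. The fingers move at their own pace and stop on an object; the grip force is fixed at half the most. Time passes only in rows, so rows that do not move let the fingers close. It gives the time, the measured TCP pose, the force, the opening and the grip force at its end, in the units of the state.
- manip.state(): the state, without advancing time (a new reading comes with each control period).
- manip.grab_frame(name): name is "scene" or "top" or "wrist"; returns a dict with "frame" (480x640x3 uint8, blue, green, red), "mtx" (3x3 intrinsics, pixels), "R" (3x3) and "t" (3): a world point X has camera coordinates R X + t. Camera axes: x right, y down, z forward; pixel columns grow to the right and rows downward; lengths in m; the calibration is good to about 2 mm. A picture is of the moment at which its call begins. There is no depth.
- manip.job_done(): hands the job in; it is judged then, once.
The state is a dict: "time": time; "joint_pos": joint angles; "joint_vel": joint speeds; "joint_efforts": joint torques, N m; "tool_pos": TCP position; "tool_rot": TCP orientation; "contact_force": force on the tool from outside, world axes, zero at the start; "ft_torque": the same for the moment, N m; "gripper_width": opening from 0.0 (shut) to 1.0 (fully open); "grasp_force": force on a finger pad.
Only numpy, scipy, OpenCV 4.12 (cv2) and the standard library are available. Lean on these libraries where they do the work, as an engineer would, in place of code of your own. Each camera call takes 0.05 s, during which the arm holds its last target. There are 200 camera calls.

## Working session

There is one attempt and no reset: what is moved stays moved. The work goes in short steps, Python scripts to look and compute and a tool call to move; the robot and the scene stay as the last step left them, time stands still between calls to the robot, and variables do not carry over. Pictures are saved under pics/ and viewed, at most 10 in all, crops included, and the job is handed in when it is done.

Besides the shell and the picture viewer there is one more tool, called after "Call:" as name(argument=value, ...) on one line, values as JSON. play_rows: Moves the arm, as the interface text tells. Its arguments: {"type":"object","properties":{"series":{"type":"array"}},"required":["series"]}

```bash
mkdir -p pics; cat > h.py <<'E'
import numpy as np, cv2
from plant import manip
def grab(n,save=None):
    f=manip.grab_frame(n); f={k:np.array(v) for k,v in f.items()}
    if save: cv2.imwrite('pics/'+save,f['frame'])
    return f
def ray(f,uv):
    d=f['R'].T@np.linalg.solve(f['mtx'],[uv[0],uv[1],1.]); return -f['R'].T@f['t'],d
def onplane(f,uv,z):
    c,d=ray(f,uv); return c+d*(z-c[2])/d[2]
def tri(fs,uvs):
    A=np.zeros((3,3));b=np.zeros(3)
    for f,u in zip(fs,uvs):
        c,d=ray(f,u);d/=np.linalg.norm(d);P=np.eye(3)-np.outer(d,d);A+=P;b+=P@c
    return np.linalg.solve(A,b)
def proj(f,X):
    p=f['mtx']@(f['R']@np.asarray(X,float)+f['t']); return p[:2]/p[2]
E
python3 - <<'E'
from h import *
for n in('scene','top'):
    f=grab(n,n+'0.png'); print(n,-f['R'].T@f['t'],f['R'][2],f['mtx'][0,0])
print(manip.state())
E
```

```text
scene [ 0.17682265 -0.36807383  0.83359548] [ 0.46670128  0.42040171 -0.77810816] 536.8775146624904
top [0.45741511 0.00852711 1.0762847 ] [ 0.14794765 -0.02659789 -0.98863747] 584.2578684366481
{'time': 0.1, 'joint_pos': array([ 1.12798523e+00,  5.32961117e-02,  1.61419098e+00, -8.58047437e-06,
        1.47602380e+00, -1.18989331e-01]), 'joint_vel': array([-1.05886577e-05, -1.18991669e-03, -2.11810589e-03,  1.99914942e-04,
       -1.40206870e-03,  1.07262761e-03]), 'joint_efforts': array([ 8.18314838e-04, -3.94904280e+01, -3.71363747e+01, -1.04635981e-04,
        3.81725666e-03, -7.31454918e-06]), 'tool_pos': array([0.19861308, 0.59198549, 0.23016222]), 'tool_rot': array([-2.61784853e-04,  1.61203910e-01,  9.86920655e-01, -9.22712950e-04]), 'contact_force': array([0.42952501, 0.98284603, 0.10628311]), 'ft_torque': array([-0.02229541, -0.00588283,  0.00481975]), 'grasp_force': 0.0, 'gripper_width': 0.9995274907171423}
```

View pics/scene0.png

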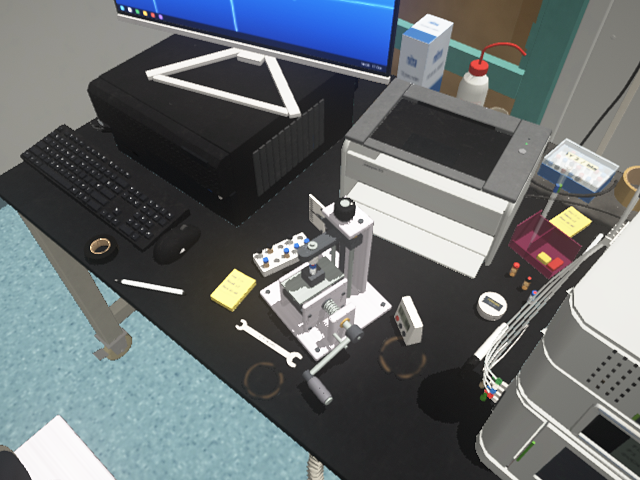

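View pics/top0.png

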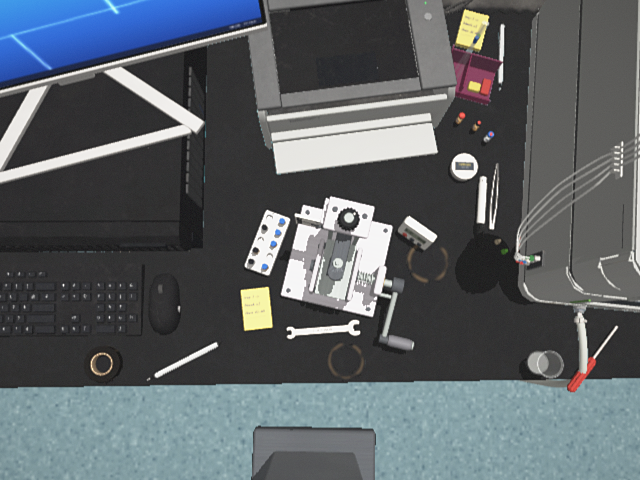

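The scene view shows the knob at about (346,208) and the grip at (319,389). In the top view the knob is at (348,218) and the grip at (397,344). The pointer is hidden at this scale.

```bash
python3 - <<'E'
from h import *
s=grab('scene');t=grab('top')
# knob: dark mask blobs near guess ; grip: grey low-sat blobs
def crop(f,u,v,r,k): 
    return cv2.resize(f['frame'][v-r:v+r,u-r:u+r],(k,k),interpolation=cv2.INTER_CUBIC)
im=np.vstack([np.hstack([crop(s,346,208,25,300),crop(t,348,218,25,300)]),np.hstack([crop(s,325,375,35,300),crop(t,397,335,35,300)])])
cv2.imwrite('pics/c1.png',im)
K=tri([s,t],[(346,208),(348,218)]);G=tri([s,t],[(319,389),(397,344)])
print(K,G,proj(s,K),proj(t,K),proj(s,G),proj(t,G))
d=(K-G)[:2];print('yaw',np.arctan2(d[1],d[0])-np.arctan2(139,156),np.linalg.norm(d))
E
```

```text
[ 0.62197992 -0.0377215   0.23020819] [ 0.43748876 -0.13954666  0.03877175] [344.61158071 208.29435151] [349.00476044 216.9412596 ] [316.7496206  389.42671414] [398.3220655 342.4562985]
yaw -0.22351529628021016 0.21072577609777465
```

View pics/c1.png

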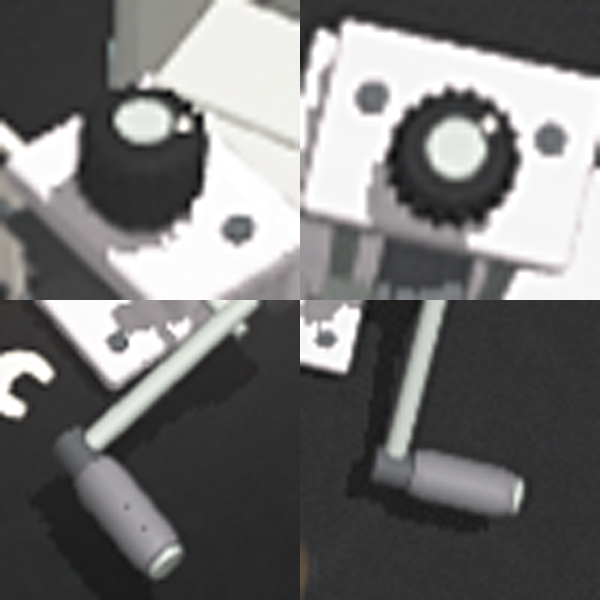

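The crops show the knob's cap at scene (344.7,203.3) and top (349,217.7). The sleeve's centre is at scene (320.3,391.3) and top (400.5,342.9).

```bash
python3 - <<'E'
from h import *
s=grab('scene');t=grab('top')
K=tri([s,t],[(344.7,203.3),(349,217.7)]);G=tri([s,t],[(320.3,391.3),(400.5,342.9)])
print(K,G,proj(s,K),proj(t,K),proj(s,G),proj(t,G))
d=(K-G)[:2];print('yaw',np.arctan2(d[1],d[0])-np.arctan2(139,156),np.linalg.norm(d))
# grip axis in top: ends
a=onplane(t,(362+.2333*115,300+.2333*172),.036);b=onplane(t,(362+.2333*215,300+.2333*196),.036);e=a-b
print('yaw grip',np.arctan2(-e[0],e[1]))
q=onplane(t,(323+345/6-50,193+20/6),.212);r=onplane(t,(323+600/6-50,193+72/6),.212);e=q-r
print('yaw plate',np.arctan2(-e[0],e[1]))
E
```

```text
[ 0.61928742 -0.03787272  0.24321337] [ 0.43793787 -0.14451005  0.03769801] [343.87718448 203.47790844] [349.59497576 217.06932067] [319.35965504 391.48630149] [401.04779007 342.25225946]
yaw -0.196269880212545 0.21037865402681208
yaw grip -0.2082307967984526
yaw plate -0.17406070197634457
```

```bash
python3 - <<'E'
from h import *
from scipy.spatial.transform import Rotation as R
f=grab('wrist');st=manip.state();q=st['tool_rot'];T=R.from_quat([q[1],q[2],q[3],q[0]]).as_matrix()
c=-f['R'].T@f['t'];print('cam in tool',T.T@(c-st['tool_pos']));print('cam axes in tool (cols)\n',(T.T@f['R'].T).round(3));print(f['mtx'][0,0]);print(T.round(3))
E
```

```text
cam in tool [ 0.0724836  -0.00113559 -0.14242481]
cam axes in tool (cols)
 [[-0.    -0.959 -0.284]
 [ 1.    -0.001  0.001]
 [-0.001 -0.284  0.959]]
333.03421718155664
[[-0.948  0.318 -0.   ]
 [ 0.318  0.948 -0.   ]
 [ 0.    -0.001 -1.   ]]
```

Call:
play_rows(series=[[[0.02, -0.038, 0.01, 0, 0, 3.5, 1], [0.02, -0.038, 0.01, 0, 0, 3.5, 1], [0.02, -0.038, 0.01, 0, 0, 0, 1], [0.02, -0.038, 0.01, 0, 0, 0, 1], [0.02, -0.038, 0.01, 0, 0, 0, 1], [0.02, -0.038, 0.01, 0, 0, 0, 1], [0.02, -0.038, 0.01, 0, 0, 0, 1], [0.02, -0.038, 0, 0, 0, 0, 1], [0.02, -0.038, 0, 0, 0, 0, 1], [0.02, -0.038, 0, 0, 0, 0, 1]]])

```text
time: 1.35
tool_pos: [0.3993, 0.2109, 0.3017]
tool_rot: [0.001, 0.101, 0.995, 0.0]
contact_force: [0.6, -0.4, 0.9]
gripper_width: 0.997
grasp_force: 0.0
```

Call:
play_rows(series=[[[0.02, -0.038, 0, -1.6, -7.8, 0, 1], [0.02, -0.038, 0, -1.6, -7.8, 0, 1], [0.02, -0.038, 0, -1.6, -7.8, 0, 1], [0.02, -0.038, 0, -1.6, -7.8, 0, 1], [0.02, -0.038, 0, -1.6, -7.8, 0, 1], [0, 0, 0, -1.6, -7.8, 0, 1], [0, 0, 0, 0, 0, 0, 1], [0, 0, 0, 0, 0, 0, 1], [0, 0, 0, 0, 0, 0, 1]]])

```text
time: 2.25
tool_pos: [0.4997, 0.0232, 0.3041]
tool_rot: [0.404, 0.091, 0.909, -0.041]
contact_force: [-0.4, 0.2, 0.7]
gripper_width: 1.0
grasp_force: 0.0
```

```bash
python3 - <<'E'
from h import *
f=grab('wrist');cv2.imwrite('pics/w1.png',cv2.rotate(f['frame'],cv2.ROTATE_180));s=manip.state();print(s['tool_pos'],s['joint_pos'],-f['R'].T@f['t'],f['R'][2],s['time'])
E
```

```text
[0.49983416 0.02323173 0.30421115] [-0.03285702 -0.85745863  2.31365176 -0.16340074  0.86349478 -1.35110769] [0.34799746 0.05292693 0.34608703] [ 0.88379974 -0.17908312 -0.43223519] 2.3
```

View pics/w1.png

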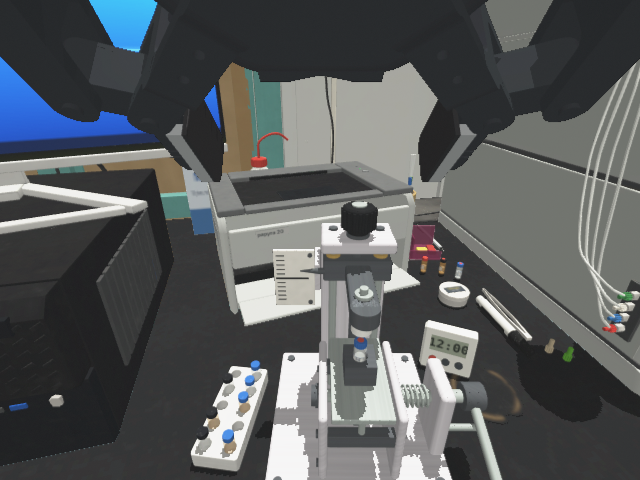

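The flipped wrist view shows the scale plate at about (295,278), the pointer tip near (301,269) and the knob at (360,218). I'll go closer and lower for precision.

Call:
play_rows(series=[[[0.02, 0.02, -0.02, 0, 0, 0, 1], [0.03, 0.02, -0.02, 0, 0, 0, 1], [0.02, 0.01, -0.02, -1, -5, 0, 1], [0.01, 0, -0.015, -1, -5, 0, 1], [0, 0, 0, 0, 0, 0, 1], [0, 0, 0, 0, 0, 0, 1], [0, 0, 0, 0, 0, 0, 1]]])

```text
time: 3.0
tool_pos: [0.5802, 0.0727, 0.23]
tool_rot: [0.484, 0.089, 0.87, -0.048]
contact_force: [-0.2, 0.4, 0.1]
gripper_width: 1.0
grasp_force: 0.0
```

```bash
python3 - <<'E'
from h import *
f=grab('wrist');s=manip.state();print(s['tool_pos'],s['joint_pos'],-f['R'].T@f['t'],s['time'])
u,v=(639-proj(f,[0.615,0.005,0.172])[0]),479-proj(f,[0.615,0.005,0.172])[1];print(u,v)
im=cv2.rotate(f['frame'],cv2.ROTATE_180);u0,v0=int(u)-60,int(v)-45;print(u0,v0)
cv2.imwrite('pics/w2.png',cv2.resize(im[v0:v0+90,u0:u0+120],(720,540),interpolation=cv2.INTER_CUBIC))
E
```

```text
[0.58022068 0.07253316 0.23022785] [ 0.12921378 -0.52283329  2.3195499  -0.69047921  0.44753715 -0.74958681] [0.42364771 0.10365408 0.24376266] 3.05
409.53035799864404 259.31041817382777
349 214
```

View pics/w2.png

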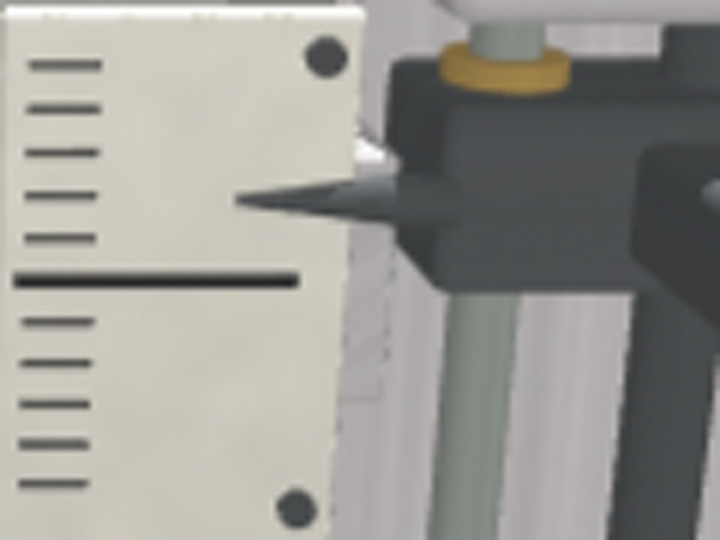

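The crop shows the pointer tip at crop (236,200) and the long line at crop row 280.5. The ticks are 42.7 px apart per 5 mm, so the apparent gap is about 9.4 mm before parallax. A second, higher view will give the standoff between pointer and plate.

Call:
play_rows(series=[[[0, 0, 0.03, 0, 0, 0, 1], [0, 0, 0.03, 0, 0, 0, 1], [0, 0, 0.02, 0, 0, 0, 1], [0, 0, 0, 0, 0, 0, 1], [0, 0, 0, 0, 0, 0, 1], [0, 0, 0, 0, 0, 0, 1]]])

```text
time: 3.65
tool_pos: [0.5783, 0.0722, 0.3047]
tool_rot: [0.481, 0.088, 0.871, -0.049]
contact_force: [-0.1, 0.8, -0.5]
gripper_width: 1.002
grasp_force: 0.0
```

```bash
python3 - <<'E'
from h import *
f=grab('wrist','w3full.png');s=manip.state();print(s['tool_pos'],-f['R'].T@f['t'],s['time'])
p=proj(f,[0.615,0.005,0.172]);u,v=639-p[0],479-p[1]
im=cv2.rotate(f['frame'],cv2.ROTATE_180);u0,v0=int(u)-60,int(v)-45;print(u0,v0)
cv2.imwrite('pics/w3.png',cv2.resize(im[v0:v0+90,u0:u0+120],(720,540),interpolation=cv2.INTER_CUBIC))
np.savez('w3.npz',**f)
E
```

```text
[0.57824805 0.07227793 0.30415783] [0.42182948 0.10326935 0.31933559] 3.7
340 310
```

View pics/w3.png

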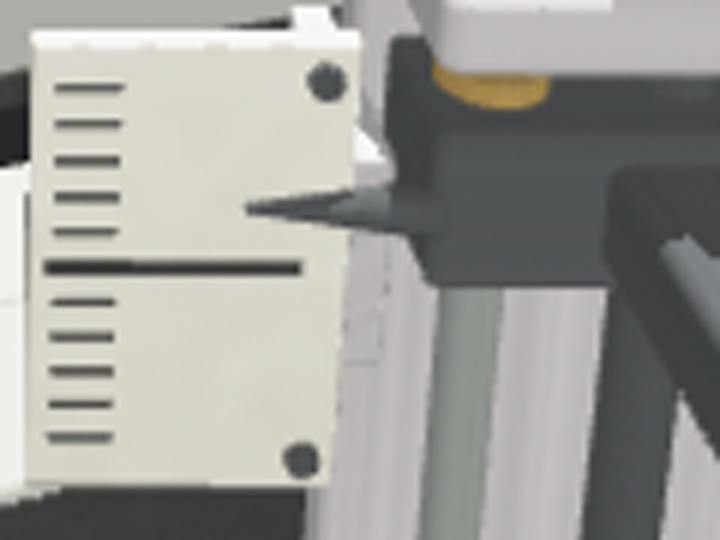

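From the second view (tip at crop (245,208.5), line at row 267, tick spacing 35.7 px) the apparent gap is 8.2 mm. Combined with the first view, the pointer stands about 3.3 mm in front of the plate and the true gap is about 10.5 mm, so the turn is 2.1 rad (about 121°). Next I go above the knob.

Call:
play_rows(series=[[[0, -0.01, 0.01, 1.6, 7.8, 0, 1], [0.005, -0.015, 0.01, 1.6, 7.8, 0, 1], [0.005, -0.02, 0.005, 1.6, 7.8, 0, 1], [0.01, -0.02, 0, 1.6, 7.8, 0, 1], [0.01, -0.02, 0, 1.6, 7.8, 0, 1], [0.01, -0.02, 0, 1.6, 7.8, 0, 1], [0.002, -0.005, 0, 1.6, 7.8, 0, 1], [0, 0, 0, 0.5, 2.2, 0, 1], [0, 0, 0, 0, 0, 0, 1], [0, 0, 0, 0, 0, 0, 1]]])

```text
time: 4.7
tool_pos: [0.6205, -0.0374, 0.3297]
tool_rot: [-0.001, 0.101, 0.995, 0.001]
contact_force: [0.5, -0.2, 0.2]
gripper_width: 0.998
grasp_force: 0.0
```

```bash
python3 - <<'E'
from h import *
f=grab('wrist');s=manip.state();print(s['tool_pos'],s['tool_rot'],s['joint_pos'],s['time'])
p=proj(f,[0.62,-0.038,0.241]);print('expected cap',p)
hsv=cv2.cvtColor(f['frame'],cv2.COLOR_BGR2HSV)
# dark ring blob around expected
m=(hsv[...,2]<75).astype(np.uint8)
u,v=p.astype(int);r=70;sub=f['frame'][max(v-r,0):v+r,max(u-r,0):u+r]
cv2.imwrite('pics/k1.png',cv2.resize(sub,None,fx=4,fy=4,interpolation=cv2.INTER_CUBIC)); print(max(u-r,0),max(v-r,0))
E
```

```text
[ 0.62029864 -0.03716301  0.3303408 ] [-4.98605094e-04  1.00825079e-01  9.94903795e-01  7.03043396e-04] [-1.80130532e-01  5.35152591e-03  1.49828376e+00  1.32594415e-03
  1.63906255e+00 -1.54884368e+00] 4.75
expected cap [318.30071037 246.36367196]
248 176
```

View pics/k1.png

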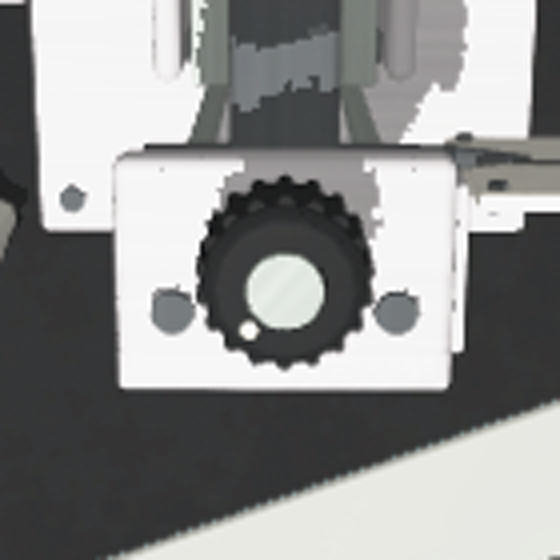

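The cap is at about (319,248.5) against an expected (318,246), so the knob is 1.5 mm farther along stand x. The bridge plate is square to the image, which confirms the yaw. Now descend and grip.

Call:
play_rows(series=[[[0.001, 0, -0.03, 0, 0, 0, 1], [0, 0, -0.03, 0, 0, 0, 1], [0, 0, -0.03, 0, 0, 0, 1], [0, 0, -0.022, 0, 0, 0, 1], [0, 0, 0, 0, 0, 0, 1], [0, 0, 0, 0, 0, 0, 0], [0, 0, 0, 0, 0, 0, 0], [0, 0, 0, 0, 0, 0, 0], [0, 0, 0, 0, 0, 0, 0], [0, 0, 0, 0, 0, 0, 0]]])

```text
time: 5.75
tool_pos: [0.6226, -0.0374, 0.2215]
tool_rot: [0.001, 0.101, 0.995, 0.001]
contact_force: [-1.0, 1.4, 6.2]
gripper_width: 0.335
grasp_force: 59.6
```

Call:
play_rows(series=[[[0, 0, 0.002, 0, 0, -8, 0], [0, 0, 0, 0, 0, -8, 0], [0, 0, 0, 0, 0, -8, 0], [0, 0, 0, 0, 0, -8, 0], [0, 0, 0, 0, 0, -8, 0], [0, 0, 0, 0, 0, -8, 0], [0, 0, 0, 0, 0, -8, 0], [0, 0, 0, 0, 0, -8, 0], [0, 0, 0, 0, 0, -8, 0], [0, 0, 0, 0, 0, -8, 0]]])

```text
time: 6.75
tool_pos: [0.6215, -0.0384, 0.2215]
tool_rot: [0.001, 0.719, 0.695, -0.0]
contact_force: [-3.2, -2.2, 1.6]
gripper_width: 0.335
grasp_force: 60.3
```

Call:
play_rows(series=[[[0, 0, 0, 0, 0, -8, 0], [0, 0, 0, 0, 0, -8, 0], [0, 0, 0, 0, 0, -8, 0], [0, 0, 0, 0, 0, -8, 0], [0, 0, 0, 0, 0, -8, 0], [0, 0, 0, 0, 0, 0, 0], [0, 0, 0, 0, 0, 0, 0], [0, 0, 0, 0, 0, 0, 0], [0, 0, 0, 0, 0, 0, 0]]])

```text
time: 7.65
tool_pos: [0.6208, -0.0381, 0.2215]
tool_rot: [0.0, 0.912, 0.41, -0.001]
contact_force: [-4.2, -1.0, 2.7]
gripper_width: 0.339
grasp_force: 60.3
```

```bash
python3 - <<'E'
from h import *
s=manip.state();print(s)
f=grab('scene');p=proj(f,[0.62,0,0.19]);print(p)
E
```

```text
{'time': 7.65, 'joint_pos': array([-0.17995854,  0.05275884,  1.62925782, -0.00213786,  1.46103651,
        0.54667765]), 'joint_vel': array([-0.00156451, -0.00182513,  0.00065553, -0.00160131, -0.00121904,
       -0.00164192]), 'joint_efforts': array([  1.07416168, -37.53304482, -37.25402713,   0.59835758,
        -1.22626539,  -0.06551096]), 'tool_pos': array([ 0.62078891, -0.03812384,  0.2215054 ]), 'tool_rot': array([ 4.62056226e-04,  9.12189746e-01,  4.09766037e-01, -1.20353712e-03]), 'contact_force': array([-4.1898827 , -0.98031259,  2.66304149]), 'ft_torque': array([-0.28420655,  0.78734425, -0.01451872]), 'grasp_force': 60.34343403764069, 'gripper_width': 0.33930044447723207}
[324.61271135 214.68451034]
```

Call:
play_rows(series=[[[0, 0, 0, 0, 0, 0, 1], [0, 0, 0, 0, 0, 0, 1], [0, 0, 0, 0, 0, 0, 1], [0, 0, 0, 0, 0, 0, 1], [0, 0, 0, 0, 0, 0, 1], [0, 0, 0.03, 0, 0, 0, 1], [0, 0, 0.03, 0, 0, 8, 1], [0, 0, 0.03, 0, 0, 8, 1], [0, 0, 0.01, 0, 0, 8, 1], [0, 0, 0, 0, 0, 8, 1]]])

```text
time: 8.7
tool_pos: [0.623, -0.0376, 0.325]
tool_rot: [0.003, 0.762, 0.648, 0.002]
contact_force: [0.4, -0.1, -0.6]
gripper_width: 0.998
grasp_force: 0.0
```

Call:
play_rows(series=[[[0, 0.005, 0, 0, 0, 8, 1], [0, 0.01, 0, 0, 0, 8, 1], [0, 0.01, 0, 0, 0, 8, 1], [0, 0.01, 0, 0, 0, 8, 1], [0, 0.01, 0, 0, 0, 8, 1], [0, 0.01, 0, 0, 0, 8, 1], [0, 0.01, 0, 0, 0, 8, 1], [0, 0.01, 0, 0, 0, 8, 1], [0, 0.01, 0, 0, 0, 8, 1], [-0.01, 0.01, 0, 0, 0, 8, 1]]])

```text
time: 9.7
tool_pos: [0.6122, 0.0579, 0.321]
tool_rot: [-0.0, 0.167, 0.986, 0.001]
contact_force: [0.2, -0.1, -1.0]
gripper_width: 1.0
grasp_force: 0.0
```

Call:
play_rows(series=[[[-0.01, 0.01, 0, 0, 0, 8, 1], [-0.01, 0.005, 0, -1.6, -7.8, 0, 1], [-0.01, 0, 0, -1.6, -7.8, 0, 1], [0, 0, 0, -1.6, -7.8, 0, 1], [0, 0, 0, -1.6, -7.8, 0, 1], [0, 0, -0.01, -1.6, -7.8, 0, 1], [0, 0, -0.02, -1.6, -7.8, 0, 1], [0, 0, -0.03, -1.6, -7.8, 0, 1], [0, 0, -0.03, -0.4, -2.2, 0, 1], [0, 0, 0, 0, 0, 0, 1]]])

```text
time: 10.7
tool_pos: [0.5775, 0.0722, 0.2216]
tool_rot: [0.476, 0.087, 0.874, -0.049]
contact_force: [-0.2, -0.9, -1.7]
gripper_width: 1.0
grasp_force: 0.0
```

Call:
play_rows(series=[[[0, 0, 0, 0, 0, 0, 1], [0, 0, 0, 0, 0, 0, 1], [0, 0, 0, 0, 0, 0, 1]]])

```text
time: 11.0
tool_pos: [0.5838, 0.0725, 0.2361]
tool_rot: [0.484, 0.089, 0.869, -0.047]
contact_force: [-0.4, 0.3, -0.1]
gripper_width: 1.0
grasp_force: 0.0
```

```bash
python3 - <<'E'
from h import *
f=grab('wrist');s=manip.state();print(s['tool_pos'],s['tool_rot'],-f['R'].T@f['t'],s['time'])
p=proj(f,[0.615,0.005,0.172]);u,v=639-p[0],479-p[1]
im=cv2.rotate(f['frame'],cv2.ROTATE_180);u0,v0=int(u)-60,int(v)-45;print(u0,v0)
cv2.imwrite('pics/w4.png',cv2.resize(im[v0:v0+90,u0:u0+120],(720,540),interpolation=cv2.INTER_CUBIC))
E
```

```text
[0.58351906 0.07248879 0.23533626] [ 0.48408204  0.08867366  0.86921823 -0.0475524 ] [0.42719573 0.10338602 0.24956619] 11.05
351 225
```

View pics/w4.png

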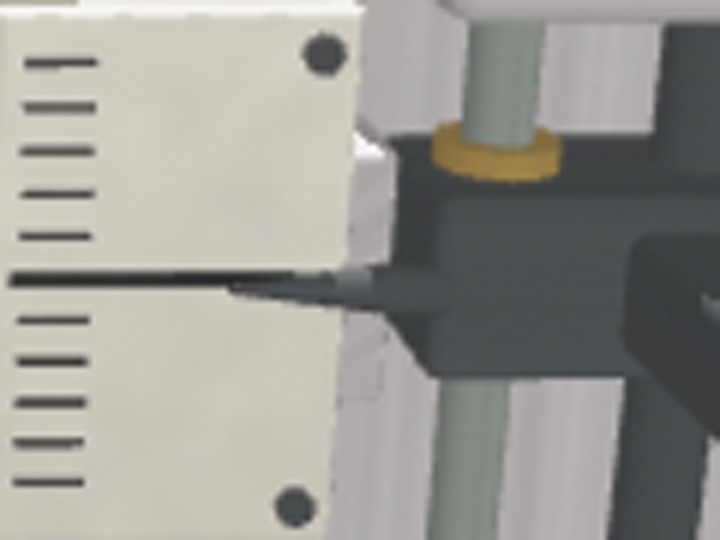

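The tip is at crop (229,288.5) and the line at row 278.5, so it appears 1.2 mm low. The expected parallax for that view is 1.3 mm, so the pointer is level with the line within about 0.1–0.2 mm, and the knob is released. Next is the lever.

Call:
play_rows(series=[[[0, 0, 0.04, 0, 0, 0, 1], [0, 0, 0.04, 1.6, 7.8, 0, 1], [0, 0, 0.02, 1.6, 7.8, 0, 1], [0, -0.01, 0, 1.6, 7.8, 0, 1], [0, -0.02, 0, 1.6, 7.8, 0, 1], [-0.01, -0.03, 0, 1.6, 7.8, 0, 1], [-0.02, -0.03, 0, 1.6, 7.8, 0, 1], [-0.02, -0.03, 0, 1.6, 7.8, 0, 0.8], [-0.02, -0.03, 0, 0.4, 2.0, 0, 0.65], [-0.02, -0.02, 0, 0, 0, -8, 0.65]]])

```text
time: 12.05
tool_pos: [0.4927, -0.1002, 0.3316]
tool_rot: [0.004, 0.173, 0.985, -0.0]
contact_force: [-0.8, -1.0, 0.3]
gripper_width: 0.655
grasp_force: 0.0
```

Call:
play_rows(series=[[[-0.02, -0.02, 0, 0, 0, -8, 0.65], [-0.02, -0.02, 0, 0, 0, -8, 0.65], [-0.015, -0.01, 0, 0, 0, -8, 0.65], [0, 0, 0, 0, 0, -8, 0.65], [0, 0, -0.02, 0, 0, -8, 0.65], [0, 0, -0.02, 0, 0, -8, 0.65], [0, 0, -0.03, 0, 0, -8, 0.65], [0, 0, -0.03, 0, 0, -8, 0.65], [0, 0, -0.03, 0, 0, -8, 0.65], [0, 0, -0.03, 0, 0, -8, 0.65]]])

```text
time: 13.05
tool_pos: [0.438, -0.1483, 0.1709]
tool_rot: [0.004, 0.766, 0.643, -0.001]
contact_force: [0.2, -0.4, -0.5]
gripper_width: 0.652
grasp_force: 0.0
```

Call:
play_rows(series=[[[0, 0, 0, 0, 0, -2, 0.65], [0, 0, 0, 0, 0, 0, 0.65], [0, 0, 0, 0, 0, 0, 0.65]]])

```text
time: 13.35
tool_pos: [0.4381, -0.1484, 0.1721]
tool_rot: [0.004, 0.775, 0.632, -0.002]
contact_force: [0.5, -0.5, 0.7]
gripper_width: 0.649
grasp_force: 0.0
```

```bash
python3 - <<'E'
from h import *
from scipy.spatial.transform import Rotation as R
f=grab('wrist','g1.png');s=manip.state();q=s['tool_rot'];T=R.from_quat([q[1],q[2],q[3],q[0]]).as_matrix()
print(s['tool_pos'],T.round(3),s['joint_pos'],s['time'])
print('expected',proj(f,[.4395,-.1435,.036]))
E
```

```text
[ 0.43807722 -0.14837321  0.17219037] [[ 0.201  0.98   0.002]
 [ 0.98  -0.201 -0.008]
 [-0.007  0.004 -1.   ]] [-0.48406261 -0.31359     2.04486091 -0.00600378  1.40474748 -0.28043309] 13.4
expected [318.68978138 222.46790837]
```

View pics/g1.png

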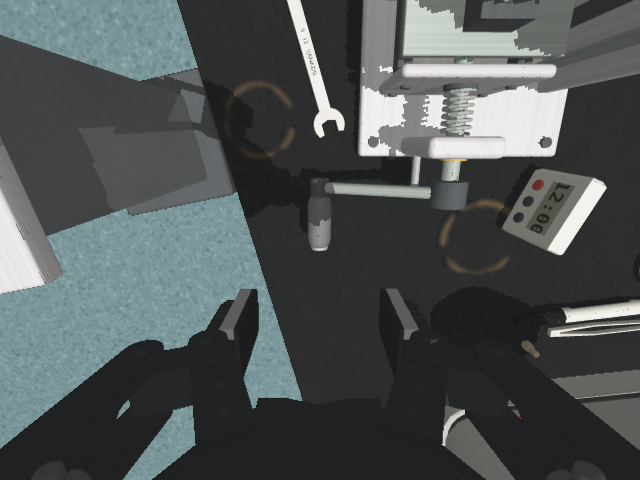

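The sleeve's centre is at (319,223), matching the expected (318.7,222.5), with the fingers closing along stand x. Now descend and pinch.

Call:
play_rows(series=[[[0.001, 0.005, -0.03, 0, 0, 0, 0.65], [0, 0, -0.03, 0, 0, 0, 0.65], [0, 0, -0.03, 0, 0, 0, 0.65], [0, 0, -0.03, 0, 0, 0, 0.65], [0, 0, -0.02, 0, 0, 0, 0.65], [0, 0, -0.012, 0, 0, 0, 0.65], [0, 0, 0, 0, 0, 0, 0.65], [0, 0, 0, 0, 0, 0, 0.65]]])

```text
time: 14.2
tool_pos: [0.439, -0.1433, 0.0196]
tool_rot: [0.003, 0.775, 0.632, -0.002]
contact_force: [0.1, -0.2, 1.3]
gripper_width: 0.648
grasp_force: 0.0
```

Call:
play_rows(series=[[[0, 0, 0, 0, 0, 0, 0], [0, 0, 0, 0, 0, 0, 0], [0, 0, 0, 0, 0, 0, 0], [0, 0, 0, 0, 0, 0, 0], [0, 0, 0, 0, 0, 0, 0], [0, 0, 0, 0, 0, 0, 0], [0, 0, 0, 0, 0, 0, 0]]])

```text
time: 14.9
tool_pos: [0.4398, -0.1434, 0.0195]
tool_rot: [0.004, 0.775, 0.632, -0.001]
contact_force: [5.5, -0.7, 0.1]
gripper_width: 0.211
grasp_force: 58.6
```

```bash
python3 - <<'E'
from h import *
s=manip.state();print(s['tool_pos'],s['contact_force'],s['gripper_width'],s['grasp_force'])
c=np.array([.5328,-.1617,.0705]);x=np.array([.98,-.2,0]);x/=np.linalg.norm(x)
g=s['tool_pos']+[0,0,.019];print('rel stand x,z',(g-c)@x,(g-c)[2])
ph=np.radians(np.linspace(-20,90,23));P=[-.1*np.cos(a)*x+np.array([0,0,.1*np.sin(a)]) for a in ph]
print(np.diff(P,axis=0).round(4))
E
```

```text
[ 0.43977262 -0.14343141  0.01946244] [ 5.52332014 -0.68955622  0.06980192] 0.21148700516487232 58.55534456670284
rel stand x,z -0.09480159045555017 -0.032037556326769176
[[-0.0026  0.0005  0.0083]
 [-0.0019  0.0004  0.0085]
 [-0.0011  0.0002  0.0086]
 [-0.0004  0.0001  0.0087]
 [ 0.0004 -0.0001  0.0087]
 [ 0.0011 -0.0002  0.0086]
 [ 0.0019 -0.0004  0.0085]
 [ 0.0026 -0.0005  0.0083]
 [ 0.0033 -0.0007  0.0081]
 [ 0.0039 -0.0008  0.0077]
 [ 0.0046 -0.0009  0.0074]
 [ 0.0052 -0.0011  0.0069]
 [ 0.0058 -0.0012  0.0064]
 [ 0.0063 -0.0013  0.0059]
 [ 0.0068 -0.0014  0.0053]
 [ 0.0072 -0.0015  0.0047]
 [ 0.0076 -0.0015  0.004 ]
 [ 0.0079 -0.0016  0.0033]
 [ 0.0082 -0.0017  0.0026]
 [ 0.0083 -0.0017  0.0019]
 [ 0.0085 -0.0017  0.0011]
 [ 0.0085 -0.0017  0.0004]]
```

Call:
play_rows(series=[[[-0.0026, 0.0005, 0.0083, 0, 0, 0, 0], [-0.0019, 0.0004, 0.0085, 0, 0, 0, 0], [-0.0011, 0.0002, 0.0086, 0, 0, 0, 0], [-0.0004, 0.0001, 0.0087, 0, 0, 0, 0], [0.0004, -0.0001, 0.0087, 0, 0, 0, 0], [0.0011, -0.0002, 0.0086, 0, 0, 0, 0], [0.0019, -0.0004, 0.0085, 0, 0, 0, 0], [0.0026, -0.0005, 0.0083, 0, 0, 0, 0], [0, 0, 0, 0, 0, 0, 0]]])

```text
time: 15.8
tool_pos: [0.4402, -0.1435, 0.0879]
tool_rot: [0.005, 0.775, 0.632, -0.001]
contact_force: [8.4, -2.1, -6.8]
gripper_width: 0.214
grasp_force: 58.9
```

```bash
cat > rel.py <<'E'
from h import *
s=manip.state();print(s['tool_pos'],s['tool_rot'],s['contact_force'],s['gripper_width'],s['grasp_force'])
c=np.array([.5328,-.1617,.0705]);x=np.array([.98,-.2,0]);x/=np.linalg.norm(x);y=np.array([.2,.98,0])
g=s['tool_pos']+[0,0,.019]-c;a,b=g@x,g[2]-.0025;print('stand x,y,z',a,g@y,b,'r',np.hypot(a,b),'ang',np.degrees(np.arctan2(b,-a)))
E
python3 rel.py
```

```text
[ 0.44023262 -0.14350606  0.08790004] [ 5.03668797e-03  7.75302496e-01  6.31569727e-01 -5.93547371e-04] [ 8.41264954 -2.09053023 -6.83594001] 0.21399998996722067 58.90738349407911
stand x,y,z -0.09433595757090624 -0.0006834111233817255 0.033900039513003716 r 0.10024213470294333 ang 19.766122345030283
```

Call:
play_rows(series=[[[0.0033, -0.0007, 0.0081, 0, 0, 0, 0], [0.0039, -0.0008, 0.0077, 0, 0, 0, 0], [0.0046, -0.0009, 0.0074, 0, 0, 0, 0], [0.0052, -0.0011, 0.0069, 0, 0, 0, 0], [0.0058, -0.0012, 0.0064, 0, 0, 0, 0], [0.0063, -0.0013, 0.0059, 0, 0, 0, 0], [0.0068, -0.0014, 0.0053, 0, 0, 0, 0], [0.0072, -0.0015, 0.0047, 0, 0, 0, 0], [0, 0, 0, 0, 0, 0, 0]]])

```text
time: 16.7
tool_pos: [0.4814, -0.152, 0.1387]
tool_rot: [0.002, 0.775, 0.632, -0.003]
contact_force: [0.1, -4.0, -8.8]
gripper_width: 0.217
grasp_force: 59.4
```

```bash
python3 rel.py
```

```text
[ 0.4813765  -0.1519842   0.13867135] [ 0.00221834  0.77525208  0.63164242 -0.00267246] [ 0.07414519 -4.04424307 -8.80340246] 0.21678322010474146 59.439615458250046
stand x,y,z -0.05232772721579298 -0.000763211740403546 0.08467135247833675 r 0.09953606866900654 ang 58.28352766978369
```

Call:
play_rows(series=[[[0.0076, -0.0015, 0.004, 0, 0, 0, 0], [0.0079, -0.0016, 0.0035, 0, 0, 0, 0], [0.0082, -0.0017, 0.003, 0, 0, 0, 0], [0.0083, -0.0017, 0.002, 0, 0, 0, 0], [0.0085, -0.0017, 0.0014, 0, 0, 0, 0], [0.0085, -0.0017, 0.0005, 0, 0, 0, 0], [0.0015, -0.0003, 0, 0, 0, 0, 0], [0, 0, 0, 0, 0, 0, 0], [0, 0, 0, 0, 0, 0, 0], [0, 0, 0, 0, 0, 0, 0]]])

```text
time: 17.7
tool_pos: [0.5307, -0.1622, 0.153]
tool_rot: [0.001, 0.775, 0.632, -0.004]
contact_force: [-4.7, -4.0, -5.1]
gripper_width: 0.211
grasp_force: 59.9
```

```bash
python3 rel.py; python3 - <<'E'
from h import *
f=grab('scene');t=grab('top')
a=cv2.resize(f['frame'][170:410,230:430],(500,600),interpolation=cv2.INTER_CUBIC);b=cv2.resize(t['frame'][180:380,260:360+0],(300,600),interpolation=cv2.INTER_CUBIC)
cv2.imwrite('pics/fin.png',np.hstack([a,b]))
E
```

```text
[ 0.53069884 -0.16223155  0.15303009] [ 0.00133507  0.77527763  0.63160776 -0.00380224] [-4.71779552 -3.96251179 -5.11173188] 0.21076741979245872 59.88075748085976
stand x,y,z -0.0019524353334565189 -0.0009411500318479044 0.099030094915623 r 0.09904933973898376 ang 88.87052704974697
```

View pics/fin.png

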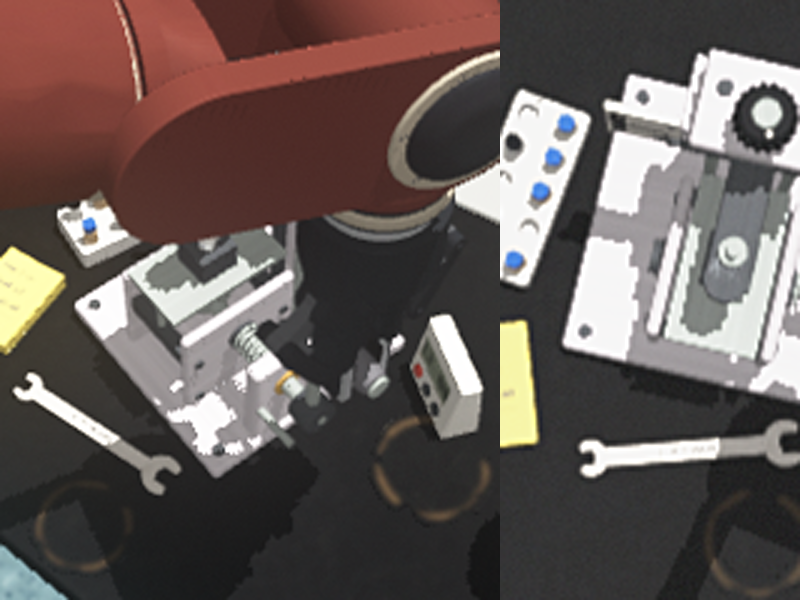

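The scene crop shows the grip held upright over the shaft, with spanner, pad and timer in place. One small nudge of 1.5 mm will bring it exactly to the top.

Call:
play_rows(series=[[[0.0015, -0.0003, 0, 0, 0, 0, 0], [0, 0, 0, 0, 0, 0, 0], [0, 0, 0, 0, 0, 0, 0], [0, 0, 0, 0, 0, 0, 0], [0, 0, 0, 0, 0, 0, 0]]])

```text
time: 18.3
tool_pos: [0.5321, -0.1625, 0.153]
tool_rot: [0.001, 0.775, 0.632, -0.004]
contact_force: [-5.3, -4.5, -5.7]
gripper_width: 0.211
grasp_force: 59.9
```

```bash
python3 rel.py; python3 -c "
from plant import manip
print(manip.job_done())"
```

```text
[ 0.53213684 -0.16253393  0.15304392] [ 0.00131823  0.7753036   0.63157581 -0.00381894] [-5.290198   -4.48940018 -5.74858131] 0.21077220256299312 59.886478297412395
stand x,y,z -0.0004830155109138594 -0.0009498829930806629 0.09904392310486763 r 0.09904510087827018 ang 89.72058325282178
the job is handed in; nothing more can be done
None
```

I handed the job in at about 18 s: the pointer measured within about 0.2 mm of the long line, the knob was released, and the arm is still holding the lever at about 89.7°, the top of its lift; I saw nothing else moved, but did not check the vial or sealing cup directly.

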